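# Photograph the core under the stereo microscope

### The arm

A 6-joint arm with a two-finger parallel gripper is mounted at the origin on the work surface. World frame = base frame: x ahead of the robot, y to its left, z up, the work surface at z = 0. Lengths are in mm, angles in rad, forces in N, time in s.
With the tool pointing down it reaches from about 325 to 875 mm from the base axis. Payload 4.4 kg.
Tool frame: the origin (TCP) lies on the centre line of the jaws, within the pads' length; the fingertips stand ahead of it and the grasp point (between the pads) lies 6 mm ahead of it (ctrl.tcp_to_tips is the z of the fingertips in the tool frame, in mm); z points along the fingers, y is the line along which they close (so a half turn about z gives the same grasp; the last joint's range is limited). The gripper opens to 85 mm and grips with 20 to 120 N. Pads are 22 mm wide; open, the fingers measure 114 mm over their backs; the gripper's body (76 mm by 85 mm) begins 54 mm behind the grasp point. The pads swing forward as they close: fully open they stand 13 mm farther back than shut.
Start: joints at [1.131, 0.207, 1.542, -0, 1.393, -0.15], TCP at [163.771, 551.187, 256.282] pointing down, gripper open.
Joint ranges: [-2.73, 2.73], [-0.86, 2.22], [0.23, 2.46], [-1.11, 4.25], [0.08, 2.63], [-2.82, 2.82]. Speed limits (rad/s): [2.79, 2.79, 3.14, 3.14, 3.14, 3.14].

### API

Orientations are given as a 3x3 rotation matrix whose columns are the frame's x, y, z axes.
In Python, from plant import ctrl, sensors, optics gives the robot as it stands. Calls block until the motion is done:
- ctrl.move_ptp(position, orientation): joint-space move of the TCP to a pose.
- ctrl.move_l(position, rot=None, vel=150, threshold=None): straight line of the TCP; rot=None keeps the orientation; vel is the mean speed in mm/s. With threshold (N) it stops when the force on the tool has changed by that much, and returns True; else False.
- ctrl.set_joints(angles): joint-space move.
- ctrl.gripper_to(opening, force=None): finger opening in mm; force is the grip in N (None keeps the last); returns when the fingers have stopped.
- ctrl.hold(seconds).
- ctrl.solve_ik(position, orientation): joint angles nearest the present ones, or None.
- sensors.read_state(): the state.
- optics.grab_frame(name): name is "scene" or "top"; returns (picture, depth): 480x640x3 uint8, red, green, blue; 480x640 float32, mm along the optical axis (not along the pixel's ray), 0 where there is no reading.
- optics.camera_params(name): a dict with "mtx" (3x3 intrinsics, pixels), "R" (3x3) and "t" (3): a world point X has camera coordinates R X + t. Camera axes: x right, y down, z forward; pixel columns grow to the right and rows downward; lengths in mm; the calibration is good to about 2 mm. A picture is of the moment at which its call begins. camera_params takes no time and is no camera call.
A pose or a line that the arm cannot do raises ctrl.MotionError and nothing moves.
- ctrl.finish_job(): hands the job in; it is judged then, once.
The state is a dict: "t": time; "q": joint angles; "qvel": joint speeds; "tau": joint torques, N m; "eef_pos": TCP position; "eef_rot": TCP orientation; "force": force on the tool from outside, world axes, zero at the start; "wrist_torque": the same for the moment, N m; "grip_width": finger opening in mm; "grasp_force": force on a finger pad.
Only numpy, scipy, OpenCV 4.12 (cv2) and the standard library are available. Lean on these libraries where they do the work, as an engineer would, in place of code of your own. Each camera call takes 0.05 s, during which the arm holds its last target. There are 200 camera calls.

### The job

Using only the closed fingertips, switch the microscope lamp on by pressing the raised end of the paddle rocker on the lamp box, then press the big round release button on the camera pad fully in and let it spring back to take the picture, and then switch the lamp off again by pressing the other end of the rocker. Never press the release while the lamp is off, do not press the square keys beside it, and do not lift, carry or shove the lamp box, the camera pad or anything else on the bench.

Things in the scene. Friction and masses are not known exactly. Their poses are not given: they have to be found in the camera images.
- lamp_box: white lamp power box standing loose on rubber feet, 130 mm (its x) x 110 mm (its y) x 55 mm high, 0.6 to 1.2 kg; origin at the centre of its underside, z up; a black paddle rocker sits in the middle of its top, the paddle's length along the box's x axis
- rocker (a joint): rocker angle, rad, about the lamp box's y axis: 0 = lamp off (+x end raised), 0.5 = lamp on (+x end down, -x end raised). Stiff hinge at the middle, 63 mm above the bench: stays where left, push it to its stop (2 to 3 N at 22 mm from the hinge; that spot sinks 10 mm). Black paddle 66 x 32 x 6 mm; its halves form a shallow V, so the pressed half lies nearly level
- rocker_on_end (a point): point on the upper face of the paddle, on its centre line, 22 mm from the pivot towards the +x end: press down here to switch on; moves with the paddle (about 75 mm above the bench when raised, 65 mm when down). A small raised rib crosses the paddle near this end
- rocker_off_end (a point): the same point on the -x half of the paddle: press down here to switch off; about 65 mm above the bench while the lamp is off, 75 mm while it is on
- camera_pad: white camera control pad standing loose on rubber feet, 100 mm (its x) x 180 mm (its y) x 32 mm high, 0.45 to 0.75 kg; origin at the centre of its underside, z up; three black controls in a row along its y axis: the round release button at y = +50 mm, square keys at y = -8 mm and y = -56 mm
- release (a joint): how far the round release button is pressed in, m: 0 = out, 0.006 = fully in; spring return, 1.5 N to start and 5 N at the end of travel
- release_top (a point): centre of the top of the round release button, 32 mm diameter, standing 14 mm proud of the pad (46 mm above the bench) when out; moves with the button
- key_a (a joint): travel of the middle square key, m: 0 = out, 0.005 = in; not to be pressed
- key_b (a joint): travel of the end square key, m: 0 = out, 0.005 = in; not to be pressed
- key_a_top (a point): centre of the top of the middle square key, 24 mm x 24 mm, 8 mm proud of the pad
- key_b_top (a point): centre of the top of the end square key, 24 mm x 24 mm, 8 mm proud of the pad
- microscope: white stereo microscope, fixed to the bench to the robot's left, base 220 mm (x) x 170 mm (y) x 30 mm, 370 mm tall overall; origin at the centre of its underside; not to be touched
- half_core: sawn half of a drill core, 46 mm x 120 mm x 24 mm, lying on the microscope's base; origin at the centre of its underside; to be left alone
- core_piece_mid (a point): centre of a loose upright piece of grey drill core, 47 mm diameter, 70 mm tall; to be left alone
- dropper_mid (a point): centre of a loose amber dropper bottle, 36 mm diameter, 85 mm tall; to be left alone
- notebook: closed field notebook with orange covers lying on the bench, 210 mm (x) x 150 mm (y) x 18 mm; origin at the centre of its underside; to be left alone
Not all that is in view belongs to the job. What is shaped like the lamp_box but blue, turquoise or yellow is not meant.

How it is judged (in metres and radians):
On the way, in this order (a step that is already met when the one before it is completed fails the run):
1. the rocker is pressed over to lamp on (value of joint rocker above 0.42 rad and value of joint release below 0.0015 m), for 0.1 s.
2. the release button is pressed in with the lamp on (value of joint release above 0.0048 m and value of joint rocker above 0.42 rad), for 0.05 s.
3. the release button has come back out with the lamp still on (all of step 1), for 0.05 s.
4. the rocker is pressed back to lamp off (value of joint rocker below 0.08 rad), for 0.1 s.
At the end, for the whole second after the job is handed in: Lamp switched on, release pressed in (4.8 mm) and out again, lamp switched off: rocker below 0.08 rad, release and square keys out within 1.5 mm. Lamp box, camera pad and notebook within 30 mm of their starts, core piece and bottle 20 mm, half core 15 mm (value of joint rocker below 0.08 rad and value of joint each of release, key_a, key_b below 0.0015 m and distance of each of lamp_box, camera_pad, notebook from where it was at the start of the episode below 0.03 m and linear speed of each of lamp_box, camera_pad below 0.02 m/s and distance of half_core from where it was at the start of the episode below 0.015 m and distance of each of core_piece_mid, dropper_mid from where it was at the start of the episode below 0.02 m); the robot touches nothing.
It fails at once if the release is pressed while the lamp is off (value of joint release above 0.003 m and value of joint rocker below 0.25 rad).
It fails at once if a square key is pressed (value of joint any of key_a, key_b above 0.003 m).
It fails at once if the lamp box or the camera pad is lifted (12 mm), tipped or shoved away (30 mm) (height (world z) of any of lamp_box, camera_pad above 0.012 m or angle between any of lamp_box, camera_pad's own z axis and vertical above 0.2 rad or distance of any of lamp_box, camera_pad from where it was at the start of the episode above 0.03 m).
It fails at once if a bystander is moved, or the microscope is pushed with more than 10 N (distance of half_core from where it was at the start of the episode above 0.015 m or distance of any of core_piece_mid, dropper_mid from where it was at the start of the episode above 0.02 m or distance of notebook from where it was at the start of the episode above 0.03 m or contact force between any of the arm, the fingers and microscope above 10 N).
It also fails if it takes over 48 s, if anything falls off the work surface, if the arm or the gripper's body presses on something with over 40 N, if the wrist force passes 120 N, or if a joint passes its speed limit or range.

## Working session

There is one attempt and no reset: what is moved stays moved. The work goes in short steps, each a Python script; the robot and the scene stay as the last script left them, time stands still between calls to the robot, and variables do not carry over. Pictures are saved under pics/ and viewed, at most 10 in all, crops included, and the job is handed in when it is done.

```bash
mkdir -p pics; ls
python3 - <<'E'
from plant import ctrl,sensors,optics
import cv2,numpy as np
for n in("scene","top"):
    p,d=optics.grab_frame(n); cv2.imwrite(f"pics/{n}0.png",p[:,:,::-1]); np.save(f"pics/{n}_d.npy",d)
    c=optics.camera_params(n); print(n,c, (d>0).mean())
print(ctrl.tcp_to_tips, sensors.read_state()["t"])
E
```

```text
pics
scene {'mtx': array([[506.79732162,   0.        , 322.43884881],
       [  0.        , 506.79732162, 240.17629192],
       [  0.        ,   0.        ,   1.        ]]), 'R': array([[ 0.52073883,  0.85370921,  0.00341256],
       [ 0.4835084 , -0.29162752, -0.82533207],
       [-0.70359839,  0.43143246, -0.56463735]]), 't': array([-272.02133268, -175.52156968, 1624.99082222])} 0.9943977864583333
top {'mtx': array([[515.86470732,   0.        , 317.11842731],
       [  0.        , 515.86470732, 237.4629047 ],
       [  0.        ,   0.        ,   1.        ]]), 'R': array([[ 4.70746867e-04, -9.99943563e-01, -1.06136292e-02],
       [-9.93062156e-01,  7.80598900e-04, -1.17588029e-01],
       [ 1.17589678e-01,  1.05953477e-02, -9.93005743e-01]]), 't': array([  24.0960876 ,  507.41466506, 1424.16814061])} 0.9960221354166666
25.0 0.1
```

View pics/top0.png

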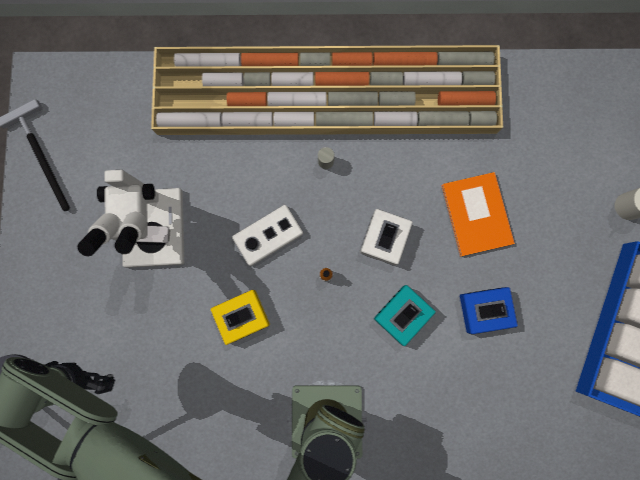

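View pics/scene0.png

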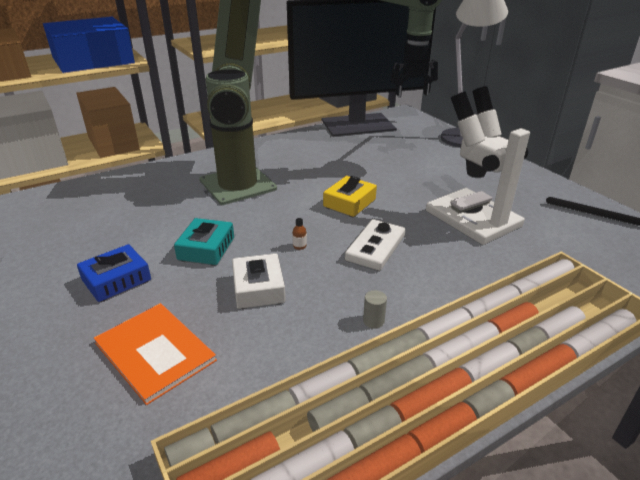

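The top view shows these candidates for the lamp box: white (387,237), yellow (240,317), turquoise (406,315) and blue (489,310). I choose the white one. The camera pad is at (268,236), with its round button at (252,243). Next I'll measure both and check the choice in a close crop.

```bash
cat > h.py <<'E'
import cv2,numpy as np
from plant import ctrl,sensors,optics
def ray(n,uv,z):
    c=optics.camera_params(n); R,t=c["R"],c["t"]
    d=R.T@np.linalg.solve(c["mtx"],[uv[0],uv[1],1]); o=-R.T@t
    return o+d*(z-o[2])/d[2]
def cloud(n,d):
    c=optics.camera_params(n); v,u=np.mgrid[:480,:640]
    P=np.stack([u,v,np.ones_like(u)],-1)@np.linalg.inv(c["mtx"]).T*d[...,None]
    return (P-c["t"])@c["R"]
def proj(n,X):
    c=optics.camera_params(n); p=c["mtx"]@(c["R"]@X+c["t"]); return p[:2]/p[2]
E
python3 - <<'E'
from h import *
p=cv2.imread("pics/top0.png"); d=np.load("pics/top_d.npy"); P=cloud("top",d)
s=cv2.imread("pics/scene0.png"); sd=np.load("pics/scene_d.npy"); S=cloud("scene",sd)
def blobs(m,box):
    x0,x1,y0,y1=box; k=np.zeros(m.shape,np.uint8); k[y0:y1,x0:x1]=m[y0:y1,x0:x1]*255
    return sorted(cv2.findContours(k,cv2.RETR_EXTERNAL,cv2.CHAIN_APPROX_NONE)[0],key=cv2.contourArea,reverse=True)
g=p.max(2)
for name,box,h in(("lamp",(350,425,200,275),55),("pad",(225,312,198,272),32)):
    w=blobs((p.min(2)>150),box)[0]
    W=np.array([ray("top",q[0],h)[:2] for q in w],np.float32)
    r=cv2.minAreaRect(W); print(name,r)
    mask=np.zeros(g.shape,np.uint8); cv2.drawContours(mask,[cv2.convexHull(w)],-1,1,-1); mask=cv2.erode(mask,np.ones((5,5)))
    print(" face z",np.median(P[...,2][(mask>0)&(p.min(2)>150)]))
    for b in blobs((g<70)&(mask>0),box)[:4]:
        if cv2.contourArea(b)<15: continue
        M=cv2.moments(b); c=(M["m10"]/M["m00"],M["m01"]/M["m00"])
        print("  dark",c,cv2.contourArea(b),ray("top",c,{"lamp":66,"pad":42}[name])[:2],cv2.minAreaRect(b)[1:])
# paddle heights from depth, both cameras, near lamp centre
    if name=="lamp":
        c=np.array(r[0])
        for nm,Q,im in(("top",P,p),("scene",S,s)):
            m=(np.linalg.norm(Q[...,:2]-c,axis=-1)<40)&(Q[...,2]>58)&(Q[...,2]<110)&(im.max(2)<110)
            X=Q[m]; print(nm,len(X),X.mean(0)); 
            o=np.argsort(X[:,0])
            for ch in np.array_split(X[o],8): print("   ",ch.mean(0).round(1))
a=cv2.resize(p[195:280,345:430],(400,400),interpolation=cv2.INTER_CUBIC); b=cv2.resize(s[235:320,215:300],(400,400),interpolation=cv2.INTER_CUBIC)
cv2.imwrite("pics/crop1.png",np.hstack([a,b]))
E
```

```text
lamp ((509.2022705078125, -167.24478149414062), (108.0064697265625, 127.53533172607422), 70.42571258544922)
 face z 54.24658037983242
  dark (387.35873605947955, 235.81474597273854) 269.0 [ 507.56887923 -169.24904447] ((12.511713027954102, 24.081682205200195), 19.653823852539062)
top 301 [ 508.37696651 -168.86895796   68.01183409]
    [ 479.5 -164.2   63.3]
    [ 489.2 -163.1   64.4]
    [ 497.2 -164.3   64.7]
    [ 505.2 -169.3   65.8]
    [ 513.1 -169.6   67.6]
    [ 520.6 -173.8   70.9]
    [ 527.7 -174.1   74.6]
    [ 536.1 -172.9   73.2]
scene 347 [ 513.7019261  -170.36215586   65.82218085]
    [ 480.8 -163.2   64.3]
    [ 491.  -162.5   65.5]
    [ 501.6 -166.3   66.4]
    [ 513.4 -174.1   65.1]
    [ 521.7 -171.6   63.9]
    [ 528.6 -177.    67.4]
    [ 533.8 -175.6   68.9]
    [ 540.2 -173.1   65.1]
pad ((516.5679931640625, 166.21188354492188), (96.33767700195312, 175.90533447265625), 31.378360748291016)
 face z 31.307479679572676
  dark (251.60204081632654, 243.3826530612245) 98.0 [489.48359097 207.05798332] ((11.0, 11.0), 90.0)
  dark (269.2987654320987, 232.7679012345679) 67.5 [519.35555742 157.87146397] ((9.260923385620117, 8.574929237365723), 59.03623962402344)
  dark (283.92506459948316, 223.9974160206718) 64.5 [544.13104491 117.06458854] ((9.089425086975098, 8.574929237365723), 59.036251068115234)
```

View pics/crop1.png

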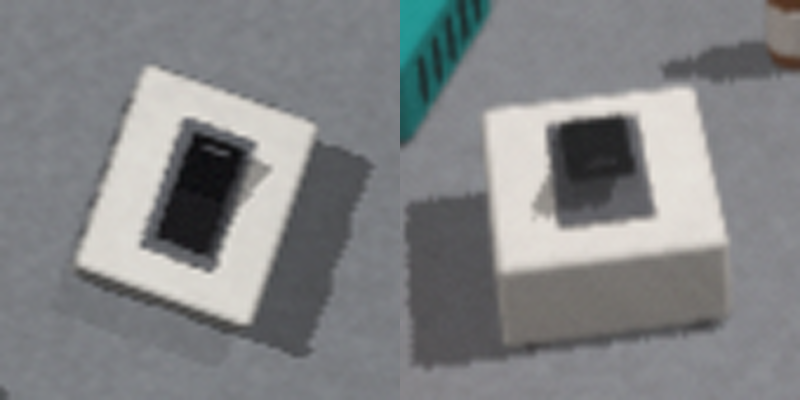

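The crop confirms the white box, with its rocker's raised end and rib on the far side (crop about 210,150, matching depth of about 74 mm at x=530). So the box +x axis points away from the robot at about -19.6°. I'll go there and press.

```bash
cat >> h.py <<'E'
th=np.radians(-19.574); ux=np.array([np.cos(th),np.sin(th)]); LC=np.array([509.0,-167.5])
ON=LC+22*ux; OFF=LC-22*ux; REL=np.array([490.2,208.2])
T=ctrl.tcp_to_tips
def rot(a):
    x=np.array([np.cos(a),np.sin(a),0]); z=np.array([0,0,-1.]); return np.c_[x,np.cross(z,x),z]
def best(xy,z,a):
    q=np.array(sensors.read_state()["q"]); o=[]
    for k in(0,np.pi):
        s=ctrl.solve_ik([*xy,z],rot(a+k))
        if s is not None: o.append((np.abs(np.array(s)-q).max(),a+k))
    return rot(min(o)[1])
def tip(): s=sensors.read_state(); return np.round([*s["eef_pos"][:2],s["eef_pos"][2]-T],1),np.round(s["force"],1),round(s["t"],2)
def press(xy,top,low,thr):
    ctrl.move_l([*xy,top+T],vel=120); print("above",tip())
    print("hit",ctrl.move_l([*xy,low+T],vel=20,threshold=thr),tip())
    ctrl.hold(.2); print(tip())
E
python3 - <<'E'
from h import *
ctrl.gripper_to(0,20); print(sensors.read_state()["grip_width"],ctrl.tcp_to_tips)
ctrl.move_l([400,0,280],vel=300)
ctrl.move_ptp([*ON,160],best(ON,160,th)); print(tip())
press(ON,85,62,12)
ctrl.move_l([*ON,160],vel=120); print(tip())
p,d=optics.grab_frame("top"); q,e=optics.grab_frame("scene")
a=cv2.resize(p[195:280,345:430],(400,400)); b=cv2.resize(q[235:320,215:300],(400,400))
cv2.imwrite("pics/crop2.png",np.hstack([a,b])[:,:,::-1])
E
```

```text
0.3592314891487881 25.0
(array([ 529.8, -174. ,  135.5]), array([0.4, 0.7, 0.8]), 3.99)
above (array([ 530.1, -174.5,   85.7]), array([ 0. , -0.3,  0. ]), 4.56)
hit True (array([ 530. , -175.1,   65.2]), array([-1.8,  0.9,  5.1]), 5.51)
(array([ 530. , -175.1,   65.2]), array([-1.5,  0.2,  4.9]), 5.71)
(array([ 529. , -174.5,  134.1]), array([-0.2, -0.3, -0.9]), 6.44)
```

View pics/crop2.png

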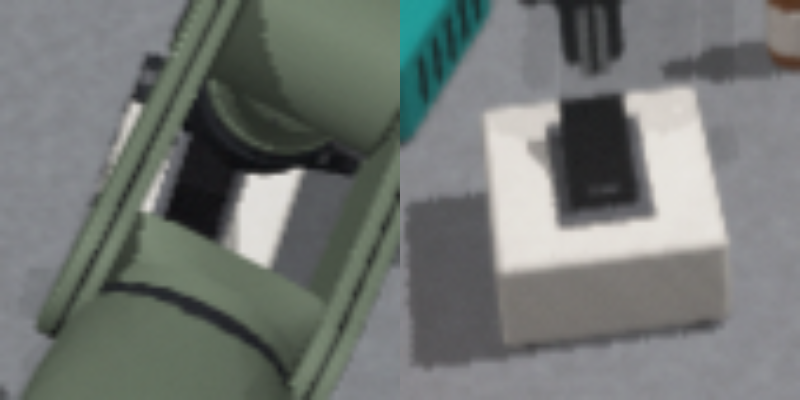

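The scene crop shows the +x (near) half now level and the other end raised, so the lamp is on. I'll re-press once more firmly to be sure it reached the stop, then go to the release.

Run:
```python
from h import *
press(ON,75,61,20)
ctrl.move_l([*ON,220],vel=150)
pa=np.radians(31.4)
ctrl.move_ptp([*REL,220],best(REL,220,pa)); print(tip())
press(REL,56,37.5,15)
ctrl.hold(.2)
ctrl.move_l([*REL,56+T],vel=40); ctrl.hold(.3); print(tip())
ctrl.move_l([*REL,220],vel=150)
```

```text
above (array([ 530. , -175. ,   75.1]), array([ 0.7, -0.3,  1. ]), 7.19)
hit True (array([ 530. , -175. ,   65.3]), array([-1.1,  1.3,  6.4]), 7.78)
(array([ 530. , -175. ,   65.2]), array([-1.8,  0.9,  5.8]), 7.97)
(array([490.6, 207.4, 194.9]), array([-0.4, -0.3, -0.2]), 10.43)
above (array([491.1, 208.4,  56.9]), array([0.3, 0.7, 0.2]), 11.74)
hit True (array([490.3, 208.2,  40.1]), array([-1.3,  0.9,  4.5]), 12.54)
(array([490.3, 208.2,  40. ]), array([-1.7, -1.3,  5.2]), 12.74)
(array([490. , 208.1,  55.7]), array([-0.6, -0.4, -0.4]), 13.81)
```

The release reached full travel (tip at 40.0 mm, 15 N stop reached). Next is switching the lamp off.

Run:
```python
from h import *
ctrl.move_ptp([*OFF,220],best(OFF,220,th))
press(OFF,86,61,20)
ctrl.move_l([*OFF,220],vel=150)
ctrl.move_l([380,0,280],vel=250); ctrl.hold(.3); print(tip())
p,d=optics.grab_frame("top"); q,e=optics.grab_frame("scene")
b=cv2.resize(q[170:320,215:415],(800,600)); cv2.imwrite("pics/crop3.png",b[:,:,::-1])
```

```text
above (array([ 489. , -160.4,   86.8]), array([ 0.2, -0.5, -0.2]), 17.32)
hit True (array([ 487.8, -160. ,   65.4]), array([-2.2,  0.7,  6.2]), 18.32)
(array([ 487.8, -160. ,   65.4]), array([-2.1,  0.7,  6.4]), 18.52)
(array([380.2,  -0.6, 254.6]), array([ 0.1,  0.8, -0.2]), 20.79)
```

View pics/crop3.png

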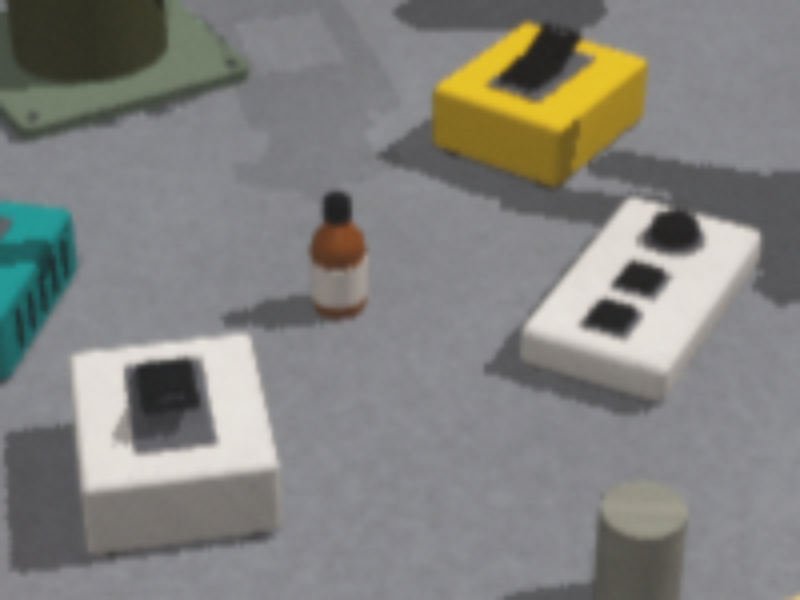

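The crop shows the lamp rocker back to off, with its +x end raised (165,385). The release is out (675,230), and nothing has moved. I'm handing the job in.

```bash
python3 -c "
from plant import ctrl
print(ctrl.finish_job())"
```

```text
the job is handed in; nothing more can be done
None
```

The job is handed in at about 21 s on the robot's clock, with no verdict returned: lamp switched on, release pressed fully in and sprung back, lamp switched off, and nothing looked shifted in the last picture.

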